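# Pop a paint pan and stop it on the chute

### The job

Press the red ejector key of the paint-pan dispenser fully down with one finger so that the yellow paint pan pops out of its bay, and trap the pan with the other finger before it slides off the open end of the chute. Do not grip or lift the pan and leave the pots, the brush and the spare pan alone. Finish while holding: the key still fully pressed and the pan at rest on the chute, leaning against your finger.

Things in the scene. Friction and masses are not known exactly. Their poses are not given: they have to be found in the camera images.
- dispenser: Paint-pan dispenser, fixed: 185 x 140 mm wooden base board, white sloping chute, red key on a grey block beside it. Origin: on the table, right below point trap_spot. Axes: x level, the way the chute runs downhill; y level, from chute to key; z up. Nothing beside the key or lower chute is higher than the key; bay walls (up to 105 mm high) lie behind x = -45 mm.
- chute: The chute, part of the dispenser: slippery white floor, 46 mm wide, sloping down 22 degrees. Origin: on the floor, mid-bay, under the pan. Axes: x down the slope, y across, z square to the floor. The bay ends at x = 22 mm; a steel gate, 6 mm proud, stands at 23 to 27; open end at x = 125. Side rails below the bay are only 5 mm high: a finger can stand over them.
- trap_spot (a point): Middle of the chute floor beside the key's centre, 34 mm above the table, 85 mm down the slope from mid-bay and 40 mm before the open end: a good place for the second finger to stand. A fingertip level with one that holds the key down is 8 mm above the floor here, well below the top of the 22 mm tall pan.
- key_top (a point): Centre of the top of the red ejector key: a level pad 36 mm (along the chute) x 34 mm, 52 mm above the table when up, 42 mm when fully pressed. 50 mm sideways from trap_spot.
- key (a joint): Travel of the red key in m: 0 up, 0.010 fully pressed, straight down to a hard stop. Sprung: 1.2 N starts it, 4 N holds it down; let go, it rises. At about 7 mm the gate has sunk into the floor: a spring kicks the pan out and it slides off the open end within about 0.3 s unless a finger already stands in its way.
- pan: The yellow paint pan: a white plastic block 44 (x) x 34 (y) x 22 (z) mm with a yellow top, about 50 g, loose, lying in the bay of the chute with its x axis down the slope. Origin: centre of its underside. It must not be lifted.
- spare_pan: A pan of the same size with a brown top, loose on the table; leave it alone. Origin: centre of its underside.
- pot_blue: A small glass paint pot with a blue cap, 42 mm across, 48 mm tall, loose on the table; leave it alone. Origin: centre of its underside.
- pot_orange: The same with an orange cap; leave it alone. Origin: centre of its underside.
- brush: A paint brush 190 mm long lying on the table; leave it alone. Origin: on its underside, near its middle; x along it.
Mind the look-alikes: they are no part of the job. Several things have the shape of the dispenser; the one meant has the colours described above.

How it is judged (in metres and radians):
On the way, in this order (a step that is already met when the one before it is completed fails the run):
1. the ejector key is pressed down (value of joint key above 0.005 m), for 0.02 s.
2. the pan has popped out of its bay and rests on the chute against a finger, with the key held down (x of pan in the frame of chute above 0.025 m and contact force between pan and the fingers above 0.02 N and linear speed of pan below 0.02 m/s and value of joint key above 0.0075 m), for 0.2 s.
At the end, for the whole second after the job is handed in: A finger holds the key at least 7.5 mm down (fully pressed: 10 mm); the pan lies flat on the chute floor (within 6 mm and 0.15 rad), at rest, its middle 25 to 105 mm down the slope from its place in the bay, leaning against a finger (over 0.02 N) (all of step 2 and contact force between key and the fingers above 0.5 N and x of pan in the frame of chute below 0.105 m and z of pan in the frame of chute between -0.003 and 0.006 m and angle between the z axis of pan and the z axis of chute, either way round below 0.15 rad); the arm keeps its last pose, push and grip.
It fails at once if the pan slid off the chute (x of pan in the frame of chute above 0.115 m).
It fails at once if the pan was lifted off the chute (z of pan in the frame of chute above 0.015 m).
It fails at once if a pot, the brush or the spare pan was disturbed (distance of any of spare_pan, pot_blue, pot_orange, brush from where it was at the start of the episode above 0.015 m).
It also fails if it takes over 35 s, if anything falls off the work surface, if the arm or the gripper's body presses on something with over 40 N, if the wrist force passes 120 N, or if a joint passes its speed limit or range.

### The arm

A 6-joint arm with a two-finger parallel gripper is mounted at the origin on the work surface. World frame = base frame: x ahead of the robot, y to its left, z up, the work surface at z = 0. Lengths are in mm, angles in rad, forces in N, time in s.
With the tool pointing down it reaches from about 350 to 925 mm from the base axis. Payload 6.4 kg.
Tool frame: the origin (TCP) lies midway between the tips of the shut fingers; the grasp point (between the pads) lies 19 mm behind it; z points along the fingers, x is the direction in which the jaws open and shut, and the axes are right-handed (so a half turn about z gives the same grasp; the last joint's range is limited). The gripper opens to 85 mm and grips with 20 to 120 N. Pads are 22 mm wide; open, the fingers measure 114 mm over their backs; the gripper's body (76 mm by 85 mm) begins 54 mm behind the grasp point. The pads swing forward as they close: fully open they stand 13 mm farther back than shut.
Start: joints at [-1.39, 0.245, 1.558, -0, 1.339, -0.174], TCP at [225.817, -609.525, 231.29] pointing down, gripper open.
Joint ranges: [-3.13, 3.13], [-1.02, 2.26], [0.13, 2.54], [-0.95, 4.09], [0.21, 2.88], [-2.74, 2.74]. Speed limits (rad/s): [2.57, 2.57, 3.14, 3.14, 3.14, 3.14].

### API

Orientations are given as a rotation vector (axis times angle).
In Python, from rig import get_obs, get_image, close_job gives the robot as it stands.
- The arm moves only by the tool step_arm, never from a script. Its argument "plan" is a list of rows, each a list of 3 entries, a list of its own where there are three numbers: the shift along the world's x, y, z in mm, then the turn, a rotation vector about the world's x, y, z in degrees, then the finger opening in mm, from 0 to 85.4. In form: [[[dx, dy, dz], [rx, ry, rz], grip], ...]. A call has 1 to 20 rows; each row shifts and turns the commanded pose from where the row before left it; what a row does not reach is not made up. A row lasts 1/10 s, in which the tool goes at most 50 mm and 8.59 degrees, less where a joint would pass 70% of its speed; a pose out of reach is approached as far as the arm can. A call with a gripper value outside its range is refused whole. The fingers move at their own pace and stop on an object; "newtons" is the grip in N (left out, the last holds). Time passes only in rows, so rows that do not move let the fingers close. It gives the time, the measured TCP pose, the force and the opening at its end, in the units of the state.
- get_obs(): the state, without advancing time (a new reading comes with each control period).
- get_image(name): name is "side" or "top"; returns a dict with "pixels" (480x640x3 uint8, red, green, blue), "fx", "fy", "cx", "cy" (pixels), "world_to_cam" (4x4, takes a point from world to camera coordinates). Camera axes: x right, y down, z forward; pixel columns grow to the right and rows downward; lengths in mm; the calibration is good to about 2 mm. A picture is of the moment at which its call begins. There is no depth.
- close_job(): hands the job in, once; it reports no verdict.
The state is a dict: "t": time; "qpos": joint angles; "qvel": joint speeds; "joint_torque": joint torques, N m; "position": TCP position; "tcp_rot": TCP orientation; "wrist_force": force on the tool from outside, world axes, zero at the start; "ft_torque": the same for the moment, N m; "grip_width": opening from 0.0 (shut) to 1.0 (fully open).
Only numpy, scipy, OpenCV 4.12 (cv2) and the standard library are available. Lean on these libraries where they do the work, as an engineer would, in place of code of your own. Each camera call takes 0.05 s, during which the arm holds its last target.

## Working session

There is one attempt and no reset: what is moved stays moved. The work goes in short steps, Python scripts to look and compute and a tool call to move; the robot and the scene stay as the last step left them, time stands still between calls to the robot, and variables do not carry over. Pictures are saved under pics/ and viewed, and the job is handed in when it is done.

Besides the shell and the picture viewer there is one more tool, called by a JSON object that holds its "op" and its "data", one argument or row to a line. step_arm: Moves the arm, as the interface text tells. Its arguments: {"type":"object","properties":{"plan":{"type":"array"},"newtons":{"type":"number"}},"required":["plan"]}

```bash
ls; mkdir -p pics; python3 - <<'E'
from rig import get_obs, get_image
import cv2, numpy as np
o=get_obs()
for k in o: print(k,np.round(o[k],3) if not isinstance(o[k],dict) else o[k])
for n in ("top","side"):
    im=get_image(n); cv2.imwrite(f"pics/{n}0.png",im["pixels"][:,:,::-1]); np.savez(f"{n}0.npz",**im)
    print(n,im["fx"],im["fy"],im["cx"],im["cy"]); print(np.round(im["world_to_cam"],4))
E
```

```text
pics
t 0.0
qpos [-1.39   0.246  1.559 -0.     1.339 -0.174]
qvel [ 0.001 -0.001 -0.001  0.     0.    -0.   ]
joint_torque [ 1.0000e-03 -4.2952e+01 -3.2612e+01 -0.0000e+00  5.0000e-03 -0.0000e+00]
position [ 225.714 -608.946  230.179]
tcp_rot [-2.578e+00  1.794e+00  2.000e-03]
wrist_force [-0.63   0.107  0.224]
ft_torque [ 0.054 -0.006 -0.063]
grip_width 1.0
top 464.7717513109611 464.7717513109611 316.15351939690845 236.92988001030562
[[-2.650000e-02 -9.994000e-01  2.000000e-02 -3.191530e+01]
 [-9.839000e-01  2.250000e-02 -1.775000e-01  5.580836e+02]
 [ 1.769000e-01 -2.440000e-02 -9.839000e-01  9.492338e+02]
 [ 0.000000e+00  0.000000e+00  0.000000e+00  1.000000e+00]]
side 507.0962852623073 507.0962852623073 316.4423184027862 243.8334176188911
[[-9.493000e-01 -3.142000e-01  6.300000e-03  5.141322e+02]
 [-2.156000e-01  6.364000e-01 -7.406000e-01  1.910351e+02]
 [ 2.288000e-01 -7.044000e-01 -6.719000e-01  9.711423e+02]
 [ 0.000000e+00  0.000000e+00  0.000000e+00  1.000000e+00]]
```

View pics/top0.png

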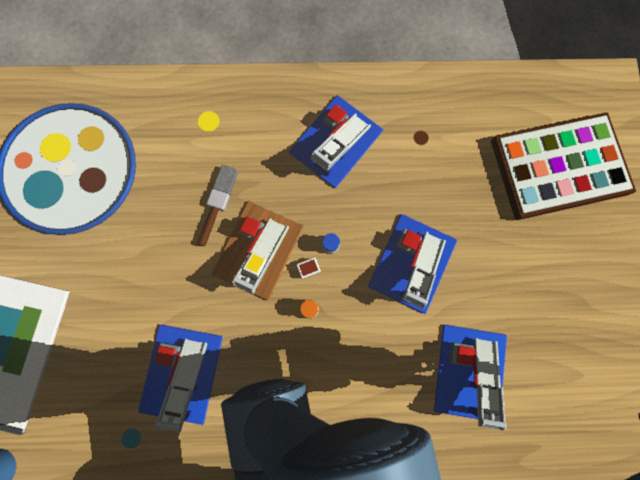

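View pics/side0.png

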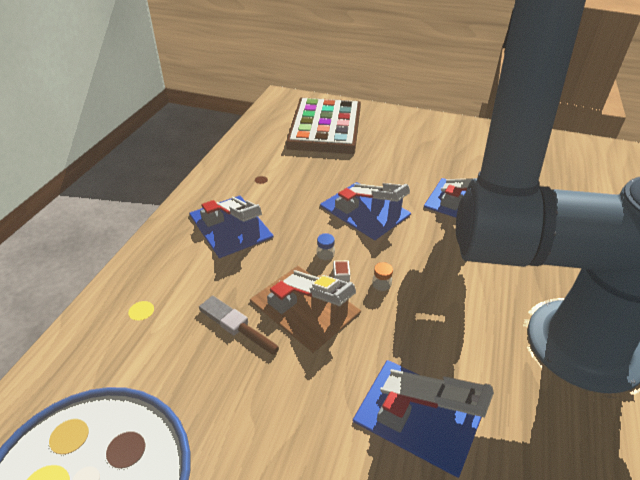

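Candidates with the dispenser's shape in the top view: (258,250) on a wooden board with a yellow pan, and blue boards at (337,140), (413,262), (180,375) and (472,375). Only the one at (258,250) has the wooden base, white chute and yellow pan. I'll confirm that in an enlarged crop.

```bash
python3 - <<'E'
import cv2
a=cv2.imread("pics/top0.png")[180:330,180:360]; b=cv2.imread("pics/side0.png")[220:360,180:420]
a=cv2.resize(a,None,fx=4,fy=4,interpolation=cv2.INTER_CUBIC); b=cv2.resize(b,None,fx=3.3,fy=3.3,interpolation=cv2.INTER_CUBIC)
cv2.imwrite("pics/topc.png",a); cv2.imwrite("pics/sidec.png",b)
E
```

```text
(no output)
```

View pics/topc.png

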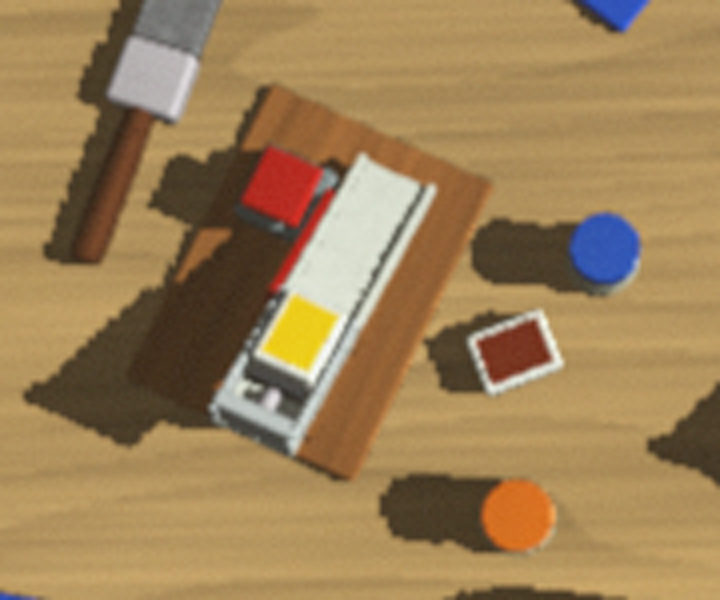

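View pics/sidec.png

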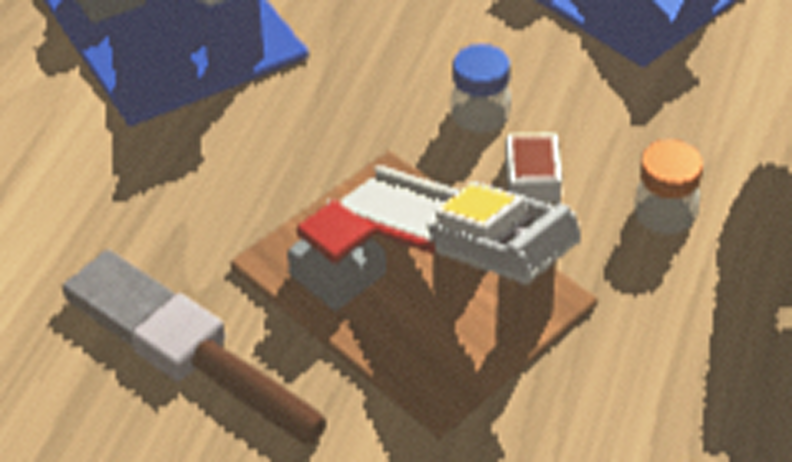

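The crops confirm it: top crop (285,185) is the red key pad, (302,332) the yellow pan in its bay, and the white chute runs up-right to its open end at (395,170), all on the brown board. Now I'll measure the key pad and chute direction.

```bash
cat > h.py <<'E'
import numpy as np, cv2
from rig import get_obs, get_image
class Cam:
    def __init__(s,im):
        s.p=im["pixels"]; s.K=np.array([[float(im["fx"]),0,float(im["cx"])],[0,float(im["fy"]),float(im["cy"])],[0,0,1]]); s.T=np.array(im["world_to_cam"]); s.R=s.T[:3,:3]; s.t=s.T[:3,3]; s.c=-s.R.T@s.t
    def ray(s,uv):
        uv=np.atleast_2d(uv).astype(float); d=np.c_[uv,np.ones(len(uv))]@np.linalg.inv(s.K).T@s.R; return d
    def onz(s,uv,z):
        d=s.ray(uv); k=(z-s.c[2])/d[:,2]; return s.c+d*k[:,None]
    def proj(s,X):
        q=(np.atleast_2d(X)@s.R.T+s.t)@s.K.T; return q[:,:2]/q[:,2:]
def tri(c1,u1,c2,u2):
    d1=c1.ray(u1)[0];d2=c2.ray(u2)[0]; d1/=np.linalg.norm(d1);d2/=np.linalg.norm(d2)
    s=np.linalg.lstsq(np.c_[d1,-d2],c2.c-c1.c,rcond=None)[0]; a=c1.c+s[0]*d1;b=c2.c+s[1]*d2
    return (a+b)/2,np.linalg.norm(a-b)
def load(n): return Cam(dict(np.load(n)))
E
python3 - <<'E'
from h import *
cams={n:load(f"{n}0.npz") for n in ("top","side")}
rois={"top":(180,330,180,330),"side":(260,330,240,360)}
res={}
for n,c in cams.items():
    r0,r1,c0,c1=rois[n]
    hsv=cv2.cvtColor(c.p,cv2.COLOR_RGB2HSV); H,S,V=[hsv[...,i].astype(int) for i in range(3)]
    roi=np.zeros(H.shape,bool); roi[r0:r1,c0:c1]=1
    for nm,m in (("red",((H<6)|(H>174))&(S>180)&(V>140)),("yel",(H>20)&(H<32)&(S>180)&(V>170)),):
        m=(m&roi).astype(np.uint8)
        k,l,st,ce=cv2.connectedComponentsWithStats(m)
        o=np.argsort(-st[1:,4])[:3]+1
        for i in o: print(n,nm,st[i],ce[i].round(1))
        i=o[0]; mm=(l==i)
        if nm=="red": mm=cv2.morphologyEx(mm.astype(np.uint8),cv2.MORPH_OPEN,np.ones((5,5)))>0
        cnt=max(cv2.findContours(mm.astype(np.uint8),cv2.RETR_EXTERNAL,cv2.CHAIN_APPROX_NONE)[0],key=cv2.contourArea)[:,0]
        ys,xs=np.nonzero(mm); res[n,nm]=np.array([xs.mean(),ys.mean()])
        z={"red":52,"yel":95}[nm]
        W=c.onz(cnt,z)[:,:2]; R=cv2.minAreaRect(W.astype(np.float32)); print("   plane rect",nm,np.round(R[0],1),np.round(R[1],1),round(R[2],1), "centroid",c.onz(res[n,nm],z)[0].round(1))
for nm in ("red","yel"):
    print(nm,*tri(cams["top"],res["top",nm],cams["side"],res["side",nm]))
E
```

```text
top red [241 217  19  19 223] [250.1 226.1]
top red [248 228  15  25  46] [254.9 239.8]
   plane rect red [584.1  95.4] [32.2 32.5] 65.3 centroid [583.7  95.9  52. ]
top yel [247 255  17  17 172] [254.5 262.9]
   plane rect yel [498.3  81.8] [23.6 29.8] 62.1 centroid [498.5  81.7  95. ]
side red [291 287   1   1   1] [291. 287.]Traceback (most recent call last):
  File "<stdin>", line 16, in <module>
ValueError: max() iterable argument is empty
```

```bash
python3 - <<'E'
from h import *
cams={n:load(f"{n}0.npz") for n in ("top","side")}
c=cams["side"]
hsv=cv2.cvtColor(c.p,cv2.COLOR_RGB2HSV)
print(hsv[290,276:290].tolist()); print(hsv[282,315:332].tolist())
res={}
for n,(r0,r1,c0,c1) in {"top":(180,330,180,330),"side":(265,325,240,360)}.items():
    c=cams[n]; hsv=cv2.cvtColor(c.p,cv2.COLOR_RGB2HSV); H,S,V=[hsv[...,i].astype(int) for i in range(3)]
    roi=np.zeros(H.shape,bool); roi[r0:r1,c0:c1]=1
    for nm,m,z in (("red",((H<5)|(H>172))&(S>170)&(V>150),52),("yel",(H>20)&(H<35)&(S>130)&(V>160),86.2)):
        m=(m&roi).astype(np.uint8)
        if nm=="red": m=cv2.morphologyEx(m,cv2.MORPH_OPEN,np.ones((5,5)))
        k,l,st,ce=cv2.connectedComponentsWithStats(m)
        i=np.argmax(st[1:,4])+1; print(n,nm,st[i],ce[i].round(1)); res[n,nm]=ce[i]
        cnt=max(cv2.findContours((l==i).astype(np.uint8),cv2.RETR_EXTERNAL,cv2.CHAIN_APPROX_NONE)[0],key=cv2.contourArea)[:,0]
        W=c.onz(cnt,z)[:,:2]; R=cv2.minAreaRect(W.astype(np.float32)); print("   rect",np.round(R[0],1),np.round(R[1],1),round(R[2],1),"centroid",c.onz(ce[i],z)[0].round(1))
for nm in ("red","yel"): print(nm,*tri(cams["top"],res["top",nm],cams["side"],res["side",nm]))
E
```

```text
[[2, 171, 207], [2, 172, 208], [3, 171, 206], [2, 169, 207], [2, 169, 208], [2, 170, 209], [2, 172, 208], [2, 170, 210], [2, 171, 212], [2, 169, 214], [2, 166, 216], [2, 168, 216], [1, 166, 219], [2, 166, 213]]
[[26, 133, 246], [26, 155, 246], [26, 157, 244], [26, 155, 243], [26, 154, 243], [26, 151, 243], [26, 151, 243], [26, 153, 242], [26, 152, 242], [26, 150, 243], [26, 152, 242], [26, 152, 242], [26, 154, 242], [26, 152, 243], [26, 154, 243], [26, 155, 243], [26, 147, 243]]
top red [243 218  16  17 207] [250.5 226. ]
   rect [584.   94.9] [31.1 32.4] 63.5 centroid [583.9  94.9  52. ]
top yel [246 254  18  18 194] [254.6 262.8]
   rect [499.8  82.5] [25.6 31. ] 62.0 centroid [499.8  82.6  86.2]Traceback (most recent call last):
  File "<stdin>", line 14, in <module>
    return _wrapfunc(a, 'argmax', axis=axis, out=out, **kwds)
    return bound(*args, **kwds)
ValueError: attempt to get argmax of an empty sequence
```

```bash
python3 - <<'E'
from h import *
cams={n:load(f"{n}0.npz") for n in ("top","side")}
res={}
for n,(r0,r1,c0,c1) in {"top":(180,330,180,330),"side":(265,325,240,360)}.items():
    c=cams[n]; hsv=cv2.cvtColor(c.p,cv2.COLOR_RGB2HSV); H,S,V=[hsv[...,i].astype(int) for i in range(3)]
    roi=np.zeros(H.shape,bool); roi[r0:r1,c0:c1]=1
    for nm,m,z in (("red",((H<6)|(H>172))&(S>145)&(V>170),52),("yel",(H>20)&(H<35)&(S>130)&(V>160),86.2)):
        m=(m&roi).astype(np.uint8)
        if nm=="red": m=cv2.morphologyEx(m,cv2.MORPH_OPEN,np.ones((5,5)))
        k,l,st,ce=cv2.connectedComponentsWithStats(m)
        i=np.argmax(st[1:,4])+1; print(n,nm,st[i],ce[i].round(1)); res[n,nm]=ce[i]
        cnt=max(cv2.findContours((l==i).astype(np.uint8),cv2.RETR_EXTERNAL,cv2.CHAIN_APPROX_NONE)[0],key=cv2.contourArea)[:,0]
        W=c.onz(cnt,z)[:,:2]; R=cv2.minAreaRect(W.astype(np.float32)); print("   rect",np.round(R[0],1),np.round(R[1],1),round(R[2],1),"centroid",c.onz(ce[i],z)[0].round(1))
for nm in ("red","yel"): print(nm,*tri(cams["top"],res["top",nm],cams["side"],res["side",nm]))
# board edges from top view: brown mask & lines
c=cams["top"]; hsv=cv2.cvtColor(c.p,cv2.COLOR_RGB2HSV)
for uv in ((297,230),(270,210),(275,195),(285,270),(262,280),(240,215),(310,260)): print(uv,hsv[uv[1],uv[0]])
# corners of the board read from crop: (270,85),(490,185),(350,478) /4 + 180
P=np.array([[272,87],[491,185],[350,478]])/4+180
B=c.onz(P,10)[:,:2]; print(B.round(1)); d1=B[0]-B[1]; d2=B[1]-B[2]
print("short",np.linalg.norm(d1),np.degrees(np.arctan2(d1[1],d1[0])),"long",np.linalg.norm(d2),np.degrees(np.arctan2(d2[1],d2[0])))
E
```

```text
top red [243 219  16  15 187] [250.6 226.1]
   rect [583.7  94.4] [30.1 30.3] 63.5 centroid [583.7  94.7  52. ]
top yel [246 254  18  18 194] [254.6 262.8]
   rect [499.8  82.5] [25.6 31. ] 62.0 centroid [499.8  82.6  86.2]
side red [273 283  17  13 166] [281.1 288.6]
   rect [583.6  95.8] [30.1 32.7] 63.1 centroid [583.4  96.9  52. ]
side yel [315 277  20  10 113] [324.3 281.3]
   rect [499.2  81.7] [23.2 31. ] 84.0 centroid [499.2  81.9  86.2]
red [584.26094207  94.94455691  49.65378797] 0.0980867861104979
yel [499.38498706  82.45715816  86.83558912] 0.7444548866564262
(297, 230) [ 14 157 143]
(270, 210) [ 17 128 157]
(275, 195) [ 19 119 184]
(285, 270) [ 19 118 181]
(262, 280) [ 14 164 154]
(240, 215) [ 15 139  88]
(310, 260) [ 14  56 170]
[[648.7 105.4]
 [589.4 -17.2]
 [428.2  63.1]]
short 136.19339895506386 64.17709083384828 long 180.13822409630316 -26.476301368815967
```

Confirmed: it's the board at (258,250) in the top view. The two views agree: key centre is about (584, 95.3), with a triangulated height of 50 against the 52 expected. The chute runs downhill at about -26.5° in the world. From the key, the pan's top should be at (498.5, 82), and I measured (499.4, 82.5). That puts trap_spot at about (561.7, 50.6) and the midpoint between the fingers at (573, 73), with tool x at 63.5°. The travel rows move there and turn +133.2°, staying high.

{"op": "step_arm", "data": {
  "plan": [
    [[19.3,37.9,0],[0,0,7.4],37],
    [[19.3,37.9,0],[0,0,7.4],37],
    [[19.3,37.9,0],[0,0,7.4],37],
    [[19.3,37.9,0],[0,0,7.4],37],
    [[19.3,37.9,0],[0,0,7.4],37],
    [[19.3,37.9,0],[0,0,7.4],37],
    [[19.3,37.9,0],[0,0,7.4],37],
    [[19.3,37.9,0],[0,0,7.4],37],
    [[19.3,37.9,0],[0,0,7.4],37],
    [[19.3,37.9,-5],[0,0,7.4],37],
    [[19.3,37.9,-5],[0,0,7.4],37],
    [[19.3,37.9,-10],[0,0,7.4],37],
    [[19.3,37.9,-10],[0,0,7.4],37],
    [[19.3,37.9,-10],[0,0,7.4],37],
    [[19.3,37.9,-10],[0,0,7.4],37],
    [[19.3,37.9,-5],[0,0,7.4],37],
    [[19.3,37.9,-5],[0,0,7.4],37],
    [[19.3,37.9,0],[0,0,7.4],37],
    [[0,0,0],[0,0,0],37],
    [[0,0,0],[0,0,0],37]
  ]
}}

```text
t: 2.1
position: [572.9, 73.3, 170.7]
tcp_rot: [-2.67, -1.655, 0.002]
wrist_force: [1.0, -0.3, 0.4]
grip_width: 0.431
```

```bash
python3 - <<'E'
from h import *
o=get_obs(); print({k:np.round(o[k],3) for k in ("qpos","position","tcp_rot","wrist_force","grip_width")})
for n in ("top","side"):
    im=get_image(n); np.savez(f"{n}1.npz",**im); c=Cam(im)
    b=im["pixels"][:,:,::-1]
    u=c.proj(np.array([[573,73,170],[573,73,75]]))[0]
    r0,c0=int(np.clip(u[1]-50,0,330)),int(np.clip(u[0]-100,0,440))
    print(n,r0,c0,c.proj([[584,95.3,52],[561.7,50.6,34],[573,73,170.7]]).round(1).tolist())
    cv2.imwrite(f"pics/{n}1.png",cv2.resize(b[r0:r0+150,c0:c0+200],None,fx=4,fy=4,interpolation=cv2.INTER_CUBIC))
E
```

```text
{'qpos': array([-0.069,  0.141,  1.794, -0.   ,  1.208, -1.178]), 'position': array([572.9  ,  73.325, 170.658]), 'tcp_rot': array([-2.670e+00, -1.655e+00,  2.000e-03]), 'wrist_force': array([ 0.969, -0.285,  0.412]), 'grip_width': np.float64(0.431)}
top 168 154 [[250.3, 226.0], [271.8, 237.2], [254.6, 218.8]]
side 187 188 [[281.1, 288.0], [299.5, 281.3], [288.4, 237.1]]
```

View pics/side1.png

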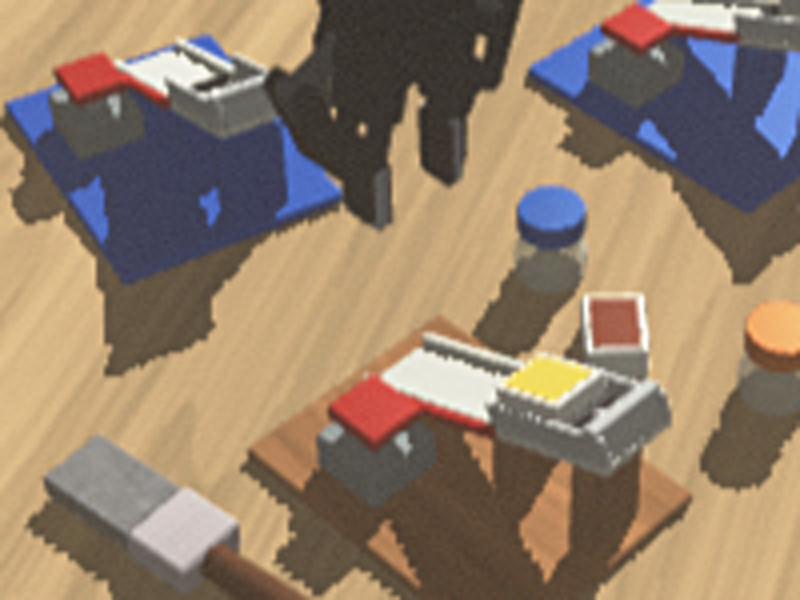

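View pics/top1.png

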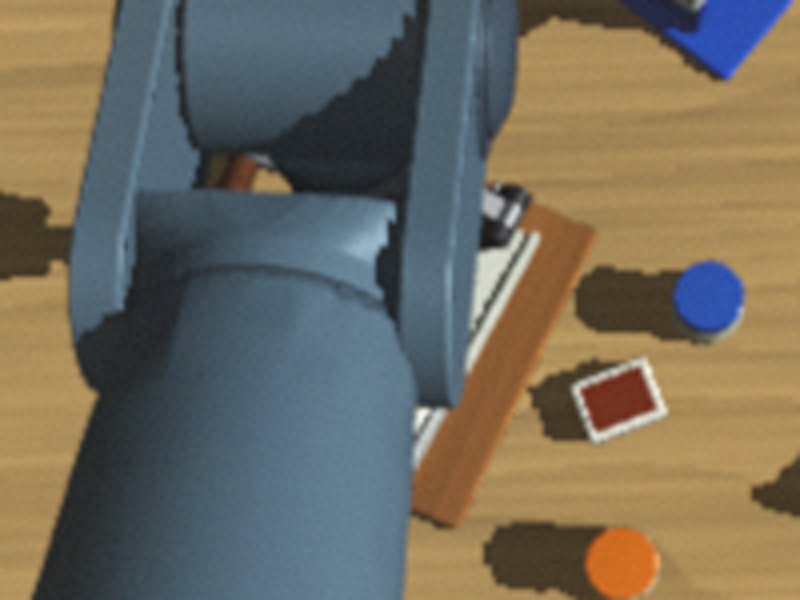

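```bash
python3 - <<'E'
from h import *
c=load("side1.npz")
yd=np.array([np.cos(np.radians(63.5)),np.sin(np.radians(63.5)),0]); xd=np.array([yd[1],-yd[0],0])
m=np.array([572.9,73.3,0])
for z in (171,175,179):
    for nm,p in (("key",m+25*yd),("trap",m-25*yd)):
        p=p+[0,0,z]; q=c.proj([p,p+11*xd,p-11*xd]); print(z,nm,((q-[188,187])*4).round(0).tolist())
print(c.onz([[281,242.5],[298.5,232]],175).round(1).tolist(), (m+25*yd).round(1),(m-25*yd).round(1))
b=c.p[:,:,::-1][190:260,240:340]; b=cv2.convertScaleAbs(b,alpha=2.2,beta=20)
cv2.imwrite("pics/side1b.png",cv2.resize(b,None,fx=8,fy=8,interpolation=cv2.INTER_CUBIC))
E
```

```text
171 key [[361.0, 226.0], [345.0, 215.0], [378.0, 238.0]]
171 trap [[441.0, 175.0], [425.0, 165.0], [457.0, 186.0]]
175 key [[361.0, 219.0], [345.0, 208.0], [377.0, 231.0]]
175 trap [[441.0, 169.0], [425.0, 158.0], [457.0, 180.0]]
179 key [[361.0, 213.0], [344.0, 201.0], [377.0, 224.0]]
179 trap [[441.0, 162.0], [424.0, 152.0], [457.0, 173.0]]
[[578.7, 95.7, 175.0], [558.5, 58.2, 175.0]] [584.1  95.7   0. ] [561.7  50.9   0. ]
```

View pics/side1b.png

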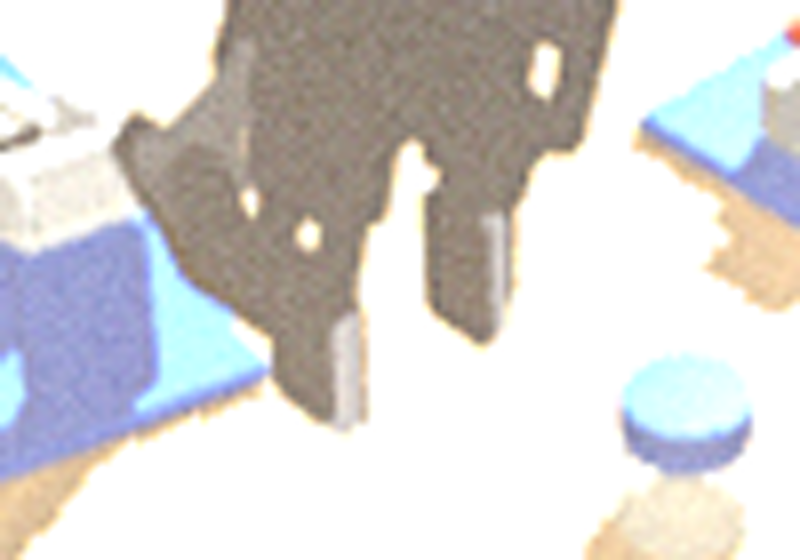

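The side view shows both fingertips where predicted: the key finger's lower end is near pixel (284,243) and the trap finger's near (302,232). Each tip is about 8.5 mm thick and sits 6–7 mm above the TCP. I'll widen the opening to 41, which puts the finger centres at about ±25, and descend to 15 mm above the key.

{"op": "step_arm", "data": {
  "plan": [
    [[0,0,-5],[0,0,0],41],
    [[0,0,-15],[0,0,0],41],
    [[0,0,-15],[0,0,0],41],
    [[0,0,-15],[0,0,0],41],
    [[0,0,-15],[0,0,0],41],
    [[0,0,-15],[0,0,0],41],
    [[0,0,-15],[0,0,0],41],
    [[0,0,-10],[0,0,0],41],
    [[0,0,-5],[0,0,0],41],
    [[0,0,0],[0,0,0],41],
    [[0,0,0],[0,0,0],41]
  ]
}}

```text
t: 3.3
position: [573.7, 72.7, 61.8]
tcp_rot: [2.67, 1.654, 0.001]
wrist_force: [-0.2, -0.0, -0.0]
grip_width: 0.48
```

```bash
python3 - <<'E'
from h import *
o=get_obs(); print({k:np.round(o[k],3) for k in ("t","position","tcp_rot","wrist_force","grip_width")})
im=get_image("side"); np.savez("side2.npz",**im)
b=im["pixels"][:,:,::-1][220:330,240:380]; b=cv2.convertScaleAbs(b,alpha=1.4,beta=15)
cv2.imwrite("pics/side2.png",cv2.resize(b,None,fx=5.4,fy=5.4,interpolation=cv2.INTER_CUBIC))
E
```

```text
{'t': np.float64(3.3), 'position': array([573.717,  72.671,  61.802]), 'tcp_rot': array([2.670e+00, 1.654e+00, 1.000e-03]), 'wrist_force': array([-0.246, -0.029, -0.05 ]), 'grip_width': np.float64(0.48)}
```

View pics/side2.png

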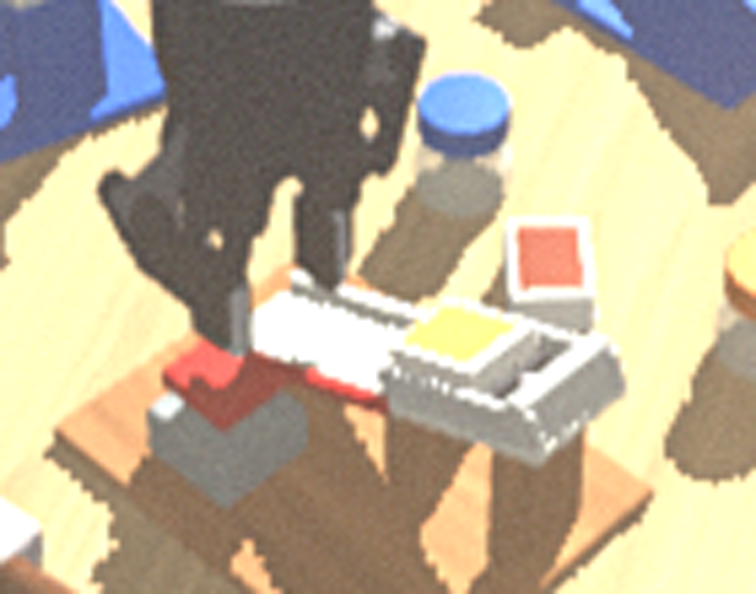

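The trap finger stands above the chute at crop (320,280), the key finger is above the red pad at (235,350), and the pan is still in its bay. The next rows descend to just above the key's expected contact height, then go in small steps.

{"op": "step_arm", "data": {
  "plan": [
    [[0,0,-5],[0,0,0],41],
    [[0,0,-5],[0,0,0],41],
    [[0,0,-3],[0,0,0],41],
    [[0,0,0],[0,0,0],41],
    [[0,0,0],[0,0,0],41]
  ]
}}

```text
t: 3.85
position: [573.1, 72.7, 48.3]
tcp_rot: [-2.671, -1.654, 0.001]
wrist_force: [0.4, 0.8, 0.9]
grip_width: 0.479
```

```bash
python3 - <<'E'
from h import *
o=get_obs(); print({k:np.round(o[k],3) for k in ("t","position","wrist_force","ft_torque","grip_width")})
im=get_image("side"); np.savez("side3.npz",**im)
b=im["pixels"][:,:,::-1][220:330,240:380]; b=cv2.convertScaleAbs(b,alpha=1.4,beta=15)
cv2.imwrite("pics/side3.png",cv2.resize(b,None,fx=5.4,fy=5.4,interpolation=cv2.INTER_CUBIC))
E
```

```text
{'t': np.float64(3.85), 'position': array([573.132,  72.664,  48.296]), 'wrist_force': array([0.359, 0.827, 0.948]), 'ft_torque': array([-0.007,  0.089, -0.01 ]), 'grip_width': np.float64(0.479)}
```

View pics/side3.png

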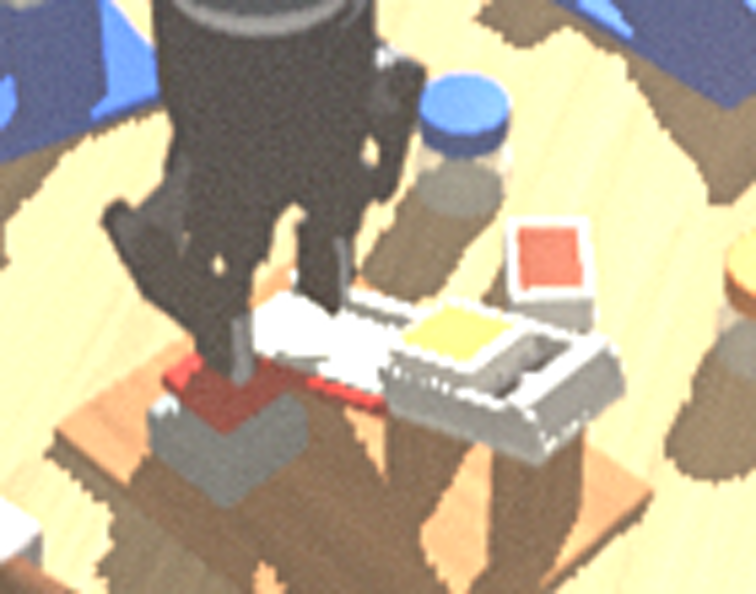

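The key finger, lower end at crop (238,380), is centred over the pad. The trap finger at (325,305) stands over the white floor and the pan is still in place. I'll press in 2 mm rows.

{"op": "step_arm", "data": {
  "plan": [
    [[0,0,-2],[0,0,0],41],
    [[0,0,-2],[0,0,0],41],
    [[0,0,0],[0,0,0],41]
  ]
}}

```text
t: 4.2
position: [573.3, 72.7, 44.2]
tcp_rot: [2.671, 1.654, 0.0]
wrist_force: [-0.0, 0.0, 2.6]
grip_width: 0.478
```

Contact: 2.6 N at TCP z = 44.2. Pressing on toward the stop.

{"op": "step_arm", "data": {
  "plan": [
    [[0,0,-2],[0,0,0],41],
    [[0,0,-2],[0,0,0],41],
    [[0,0,-2],[0,0,0],41],
    [[0,0,-1.5],[0,0,0],41],
    [[0,0,0],[0,0,0],41]
  ]
}}

```text
t: 4.7
position: [574.0, 72.9, 39.7]
tcp_rot: [-2.67, -1.655, 0.0]
wrist_force: [-11.3, 0.4, 22.2]
grip_width: 0.479
```

```bash
python3 - <<'E'
from h import *
o=get_obs(); print({k:np.round(o[k],3) for k in ("t","position","wrist_force","ft_torque","grip_width")})
im=get_image("side"); np.savez("side4.npz",**im)
b=im["pixels"][:,:,::-1][220:330,240:380]; b=cv2.convertScaleAbs(b,alpha=1.4,beta=15)
cv2.imwrite("pics/side4.png",cv2.resize(b,None,fx=5.4,fy=5.4,interpolation=cv2.INTER_CUBIC))
E
```

```text
{'t': np.float64(4.7), 'position': array([573.952,  72.887,  39.716]), 'wrist_force': array([-11.339,   0.41 ,  22.223]), 'ft_torque': array([0.474, 1.537, 0.205]), 'grip_width': np.float64(0.479)}
```

View pics/side4.png

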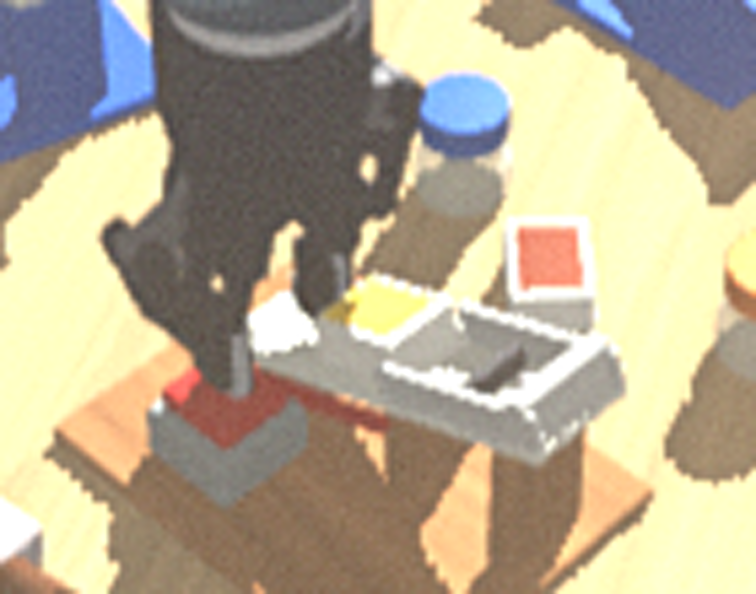

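The pan has popped out and lies against the trap finger: its yellow top is at crop (385,305) and the finger at (320,290). Wrist Fz is 22 N. The wrist moment puts that load on the key finger alone. I'll check the key depth and the pan's place numerically.

```bash
python3 - <<'E'
from h import *
o=get_obs(); print({k:np.round(o[k],3) for k in ("t","position","wrist_force","qvel")})
im=get_image("side"); np.savez("side5.npz",**im)
yd=np.array([np.cos(np.radians(63.5)),np.sin(np.radians(63.5)),0]); xd=np.array([yd[1],-yd[0],0]); ez=np.array([0,0,1.])
trap=np.array([561.7,50.6,34.]); a=np.radians(22); sl=np.cos(a)*xd-np.sin(a)*ez; nn=np.sin(a)*xd+np.cos(a)*ez
O=trap-85*sl
for n in ("side0","side3","side4","side5"):
    c=load(n+".npz"); hsv=cv2.cvtColor(c.p,cv2.COLOR_RGB2HSV); H,S,V=[hsv[...,i].astype(int) for i in range(3)]
    roi=np.zeros(H.shape,bool); roi[262:300,290:345]=1
    m=((H>20)&(H<35)&(S>110)&(V>130)&roi).astype(np.uint8)
    k,l,st,ce=cv2.connectedComponentsWithStats(m); i=np.argmax(st[1:,4])+1
    ys,xs=np.nonzero(l==i); P=np.c_[xs,ys]
    # cast onto plane of pan top: through O+22 nn with normal nn
    d=c.ray(P); t=((O+22*nn-c.c)@nn)/(d@nn); X=c.c+d*t[:,None]-O
    s=X@sl; y=X@yd; print(n,"yellow n",st[i,4],"s range",s.min().round(1),s.max().round(1),"y range",y.min().round(1),y.max().round(1))
    # red pad: lowest corner (uphill/outer) profile
    r=((H<7)|(H>172))&(S>120)&(V>60); roi[:]=0; roi[275:312,262:300]=1
    ys,xs=np.nonzero(r&roi); print("   red: n",len(xs),"max row",ys.max(),"at col",xs[ys==ys.max()].mean(),"min col",xs.min(),"row",ys[xs==xs.min()].mean(), "max col",xs.max())
kc=np.array([584,95.3,0])
c=load("side5.npz")
for z in (52,42):
    print(z,[c.proj(kc+sx*18*xd+sy*17*yd+[0,0,z]).round(1)[0].tolist() for sx,sy in ((1,1),(-1,1),(-1,-1),(1,-1))])
b=np.hstack([cv2.convertScaleAbs(load(n+".npz").p[:,:,::-1][270:320,260:310],alpha=1.3,beta=10) for n in ("side3","side5")])
cv2.imwrite("pics/key35.png",cv2.resize(b,None,fx=8,fy=8,interpolation=cv2.INTER_CUBIC))
E
```

```text
{'t': np.float64(4.75), 'position': array([573.935,  72.886,  39.694]), 'wrist_force': array([-10.684,   0.216,  22.007]), 'qvel': array([-0.002, -0.002, -0.001,  0.002, -0.004, -0.   ])}
side0 yellow n 120 s range -15.9 19.4 y range -15.3 12.1
   red: n 261 max row 298 at col 281.0 min col 270 row 289.0 max col 299
side3 yellow n 122 s range -14.6 20.4 y range -15.3 12.1
   red: n 184 max row 299 at col 281.0 min col 270 row 289.5 max col 299
side4 yellow n 103 s range 27.3 64.2 y range -14.5 12.2
   red: n 187 max row 302 at col 281.0 min col 270 row 292.5 max col 299
side5 yellow n 101 s range 27.3 64.2 y range -14.4 12.2
   red: n 189 max row 302 at col 281.0 min col 270 row 292.5 max col 299
52 [[268.6, 287.7], [280.8, 297.4], [293.6, 288.3], [281.3, 278.9]]
42 [[268.9, 291.1], [281.1, 300.8], [293.7, 291.7], [281.5, 282.4]]
```

View pics/key35.png

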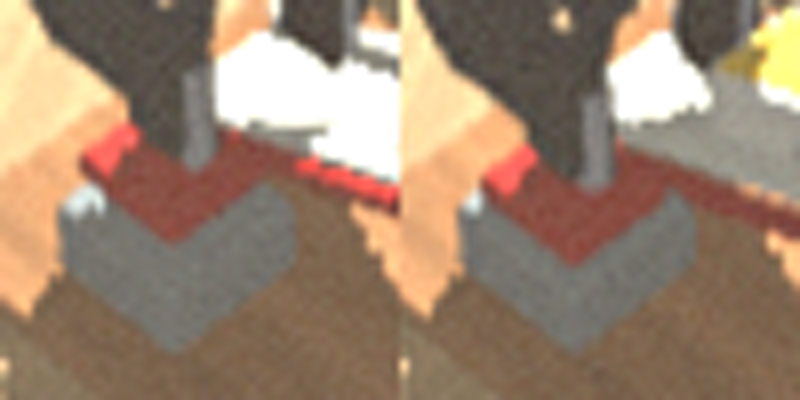

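The key pad dropped 3.5–4 pixels, against about 3.4 predicted for the full 10 mm. The pan's middle is about 44 mm down the chute, against 42 predicted for leaning on the finger, and it didn't move between pictures. I'll hold for half a second and check that it's steady.

{"op": "step_arm", "data": {
  "plan": [
    [[0,0,0],[0,0,0],41],
    [[0,0,0],[0,0,0],41],
    [[0,0,0],[0,0,0],41],
    [[0,0,0],[0,0,0],41],
    [[0,0,0],[0,0,0],41],
    [[0,0,0],[0,0,0],41]
  ]
}}

```text
t: 5.4
position: [573.9, 72.9, 39.7]
tcp_rot: [-2.67, -1.655, -0.0]
wrist_force: [-10.2, -0.5, 21.8]
grip_width: 0.479
```

```bash
python3 - <<'E'
from h import *
o=get_obs(); print({k:np.round(o[k],3) for k in ("t","position","wrist_force","qvel","grip_width")})
im=get_image("side"); np.savez("side6.npz",**im)
d=np.abs(im["pixels"].astype(int)-np.load("side5.npz")["pixels"].astype(int)).max(2)[250:320,250:400]; print("diff px>40:",(d>40).sum())
b=im["pixels"][:,:,::-1][220:330,240:380]; b=cv2.convertScaleAbs(b,alpha=1.4,beta=15)
cv2.imwrite("pics/side6.png",cv2.resize(b,None,fx=5.4,fy=5.4,interpolation=cv2.INTER_CUBIC))
E
```

```text
{'t': np.float64(5.4), 'position': array([573.926,  72.884,  39.706]), 'wrist_force': array([-10.238,  -0.47 ,  21.832]), 'qvel': array([-0.   ,  0.001, -0.001, -0.001,  0.   ,  0.   ]), 'grip_width': np.float64(0.479)}
diff px>40: 0
```

View pics/side6.png

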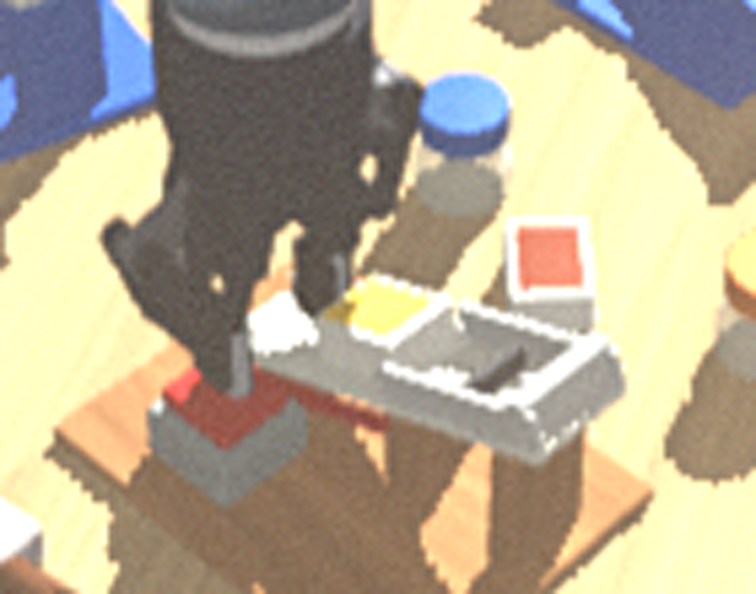

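It's steady: the pan at crop (385,305) rests against the finger at (320,290), the key stays down, no pixels changed over 0.6 s, and the pots and spare pan haven't moved. Handing in.

```bash
python3 -c "
from rig import close_job
print(close_job())"
```

```text
the job is handed in; nothing more can be done
None
```

I pressed the red key down with one finger, and the yellow pan popped out against the other finger, which was already standing in the chute. I handed the job in at about 5.5 s while still holding. No verdict was reported.

**Last checks:**
- **Key:** the pad sank 3.5–4 pixels, against about 3.4 expected for the full 10 mm. The wrist force is steady at about 22 N, and the moment when the key bottomed out put it on the key finger alone.
- **Pan:** it lies about 44 mm down the chute, where about 42 mm was expected for leaning on the finger. No pixels around it changed during a 0.6 s hold.
- **Other things:** in the last side view the pots and the spare pan had not visibly moved. I did not measure them or check the whole brush.

**Not confirmed or off from what I expected:**
- The push of the pan on the finger is too small to read at the wrist. I infer it from the pan's position and the slippery slope.
- There is a sideways force of about 10 N at the key, probably friction. It stayed steady.
- The fingertips sit about 2 mm above the TCP going by where the key bottomed out, while the pictures had suggested 6–7 mm.
- The top view was blocked by the arm, so the final checks use only the side view.

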